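# Set the bearing play on a wheel hub

### The job

On the wheel hub standing on the garage bench, swing the retaining ring clockwise (seen from above) by its upright lug until the lug lines up with the single raised rib, the locked mark. Then screw the knurled cap on top down clockwise until it bottoms out, back it off a quarter turn, and finish while still gripping the cap there so that it cannot creep: do not let go of it. Leave the loose tools and parts on the bench where they are.

Things in the scene. Friction and masses are not known exactly. Their poses are not given: they have to be found in the camera images.
- hub: Steel wheel hub on a stand, fixed, axis vertical. Origin on the axis at bench level. Round foot 200 mm across, 12 mm high (bolt heads to 19); core 96 mm across to 42 mm high; retaining ring 112 mm across, 42 to 54 mm high; barrel 72 mm across to 100 mm high; above it the cap. Ribs on the foot 83 to 97 mm from the axis, to 30 mm high: a single one = locked mark, a thin pair = unlocked.
- locked_mark (a point): Top of the single rib, the locked mark: 90 mm from the hub's axis, 30 mm above the bench. The lug must stand in this direction from the axis.
- collar (a joint): Angle of the retaining ring about the hub's vertical axis (rad): grows as it turns clockwise seen from above; 0 = fully unlocked stop (lug over the pair of ribs), 0.95 = lug exactly at the locked mark; it can overrun the mark to a stop at 1.3. Starts between 0 and 0.3. It turns with light friction (0.2 N m) and stays where left.
- lug (a point): Top centre of the retaining ring's upright lug, which is to be pinched from above: 10 mm thick (tangentially), 18 mm long (radially, 65 to 83 mm from the axis), its top 92 mm above the bench, standing 38 mm above the ring. It turns with the ring. The cap's top is about 44 mm higher than the lug.
- cap: Knurled cap, 50 mm in diameter, 34 mm high, steel, upright on the hub's axis and already started on its thread; origin on the axis at its underside (101 mm above the bench when bottomed), z up, x towards the index block on its top. It rises 3 mm per turn unscrewed and cannot be lifted off.
- cap_index (a point): Top of the dark index block (11 x 6 mm, 3 mm high) on the cap's top, 18.5 mm from the axis, 37 mm above the cap's underside. The stud (22 mm across) stands out 10 mm through the cap's top.
- cap_thread (a joint): Turn of the cap (rad): 0 = bottomed out (hard stop), grows as it is unscrewed (anticlockwise seen from above), at most 4.2; a quarter turn is 1.57. Starts between 1.8 and 3.4. It turns with light friction (0.12 N m) and stays where left.
- bearing: Loose bystander: steel bearing ring 60 mm across, 18 mm high, near the hub. Origin under its centre.
- wrench: Loose bystander: steel spanner 170 mm long, lying, 8 mm high, near the hub. Origin under its middle.
- socket: Loose bystander: steel socket, 30 mm across, 45 mm high, near the hub. Origin under its centre.
- dust_cap: Loose bystander: smooth pressed steel dust cap, 52 mm across, 27 mm high, lying near the hub (not the knurled cap). Origin under its centre.
- grease_tin: Loose bystander: tin 72 mm across, 75 mm high, on the left. Origin under its centre.
- screwdriver: Loose bystander: screwdriver 200 mm long, lying on the right, 26 mm high. Origin under its middle.
- hammer: Loose bystander: hammer 260 mm long, lying far left, 26 mm high. Origin under its middle.
Not all that is in view belongs to the job. What is shaped like the hub but pink or red is not meant.

How it is judged (in metres and radians):
On the way, in this order (a step that is already met when the one before it is completed fails the run):
1. the retaining ring's lug is at the locked mark (value of joint collar between 0.85 and 1.05 rad), for 0.3 s.
2. the cap is bottomed out, with the ring still locked (all of step 1 and value of joint cap_thread below 0.06 rad), for 0.2 s.
At the end, for the whole second after the job is handed in: The lug is within 0.1 rad (6 degrees) of the locked mark; the cap, once bottomed, stands backed off by 1.57 rad within 0.25 rad (14 degrees), still, and the fingers grip it with more than 4 N (all of step 1 and value of joint cap_thread between 1.32 and 1.82 rad and velocity of joint cap_thread between -0.1 and 0.1 rad/s and contact force between the fingers and cap above 4 N); the arm keeps its last pose, push and grip.
It fails at once if a loose tool or part on the bench is moved by more than 30 mm (distance of any of bearing, wrench, socket, dust_cap, grease_tin, screwdriver, hammer from where it was at the start of the episode above 0.03 m).
It also fails if it takes over 61 s, if anything falls off the work surface, if the arm or the gripper's body presses on something with over 40 N, if the wrist force passes 120 N, or if a joint passes its speed limit or range.

### The arm

A 6-joint arm with a two-finger parallel gripper is mounted at the origin on the work surface. World frame = base frame: x ahead of the robot, y to its left, z up, the work surface at z = 0. Lengths are in mm, angles in rad, forces in N, time in s.
With the tool pointing down it reaches from about 275 to 825 mm from the base axis. Payload 4.9 kg.
Tool frame: the origin (TCP) lies on the centre line of the jaws, within the pads' length; the fingertips stand 25 mm ahead of it and the grasp point (between the pads) lies 6 mm ahead of it; z points along the fingers, y is the line along which they close (so a half turn about z gives the same grasp; the last joint's range is limited). The gripper opens to 85 mm and grips with 20 to 120 N. Pads are 22 mm wide; open, the fingers measure 114 mm over their backs; the gripper's body (76 mm by 85 mm) begins 54 mm behind the grasp point. The pads swing forward as they close: fully open they stand 13 mm farther back than shut.
Start: joints at [1.197, 0.326, -0.193, 1.052, 0, 1.437], TCP at [130.623, 534.281, 256.281] pointing down, gripper open.
Joint ranges: [-2.65, 2.65], [-0.97, 1.79], [-1.3, 1.35], [-1.93, 2.1], [-1.47, 1.37], [-3.14, 3.14]. Speed limits (rad/s): [2.57, 2.57, 3.14, 3.14, 3.14, 3.14].

### API

Orientations are given as a unit quaternion [x, y, z, w].
In Python, from plant import robot, kin, read_state, vision gives the robot as it stands. The module is installed in compiled form; this text tells all that it offers. Calls block until the motion is done:
- robot.movep(position, orientation): joint-space move of the TCP to a pose.
- robot.move_l(position, frame=None, velocity=150): straight line of the TCP; frame=None keeps the orientation; velocity is the mean speed in mm/s.
- robot.move_j(angles): joint-space move.
- robot.release() and robot.close_gripper(): open the fingers fully, or close them until they stop; the grip force is fixed at half the most.
- robot.pause(seconds).
- kin.solve_ik(position, orientation): joint angles nearest the present ones, or None.
- read_state(): the state.
- vision.camera(name): name is "scene" or "top"; returns the picture (420x560x3 uint8, red, green, blue); there is no depth.
- vision.camera_info(name): a dict with "vfov" (degrees; the focal length in pixels is half the picture's height over the tangent of half this angle, whatever the lens; pixels are square), "cx", "cy" (the principal point, pixels), "rvec" (rotation vector, rad) and "tvec" (3), from world to camera coordinates, as OpenCV has them. Camera axes: x right, y down, z forward; pixel columns grow to the right and rows downward; lengths in mm; the calibration is good to about 2 mm. A picture is of the moment at which its call begins. camera_info takes no time and is no camera call.
A pose or a line that the arm cannot do raises robot.MotionError and nothing moves.
- robot.close_job(): hands the job in; it is judged then, once.
The state is a dict: "time": time; "joint_positions": joint angles; "joint_vel": joint speeds; "tau": joint torques, N m; "eef_pos": TCP position; "ee_rot": TCP orientation; "ft_force": force on the tool from outside, world axes, zero at the start; "wrist_torque": the same for the moment, N m; "finger_gap": finger opening in mm; "grip_force": force on a finger pad.
Only numpy, scipy, OpenCV 4.12 (cv2) and the standard library are available. Lean on these libraries where they do the work, as an engineer would, in place of code of your own. Each camera call takes 0.05 s, during which the arm holds its last target. There are 200 camera calls.

## Working session

There is one attempt and no reset: what is moved stays moved. The work goes in short steps, each a Python script; the robot and the scene stay as the last script left them, time stands still between calls to the robot, and variables do not carry over. Pictures are saved under pics/ and viewed, at most 10 in all, crops included, and the job is handed in when it is done.

```bash
mkdir -p pics
python3 - <<'E'
from plant import robot,kin,read_state,vision
import cv2
for n in("scene","top"):
    im=vision.camera(n); cv2.imwrite(f"pics/{n}0.png",im[:,:,::-1]); print(vision.camera_info(n))
s=read_state();print(s)
E
```

```text
{'vfov': 46.70713568888633, 'cx': 281.83826645851735, 'cy': 210.22087396139497, 'rvec': array([ 1.55091164,  1.73701517, -0.94779517]), 'tvec': array([  47.61842504, -187.21827165, 1787.22067847])}
{'vfov': 49.07412737344407, 'cx': 287.9834206435727, 'cy': 212.43405337590414, 'rvec': array([ 2.13554276, -2.11264294,  0.18793478]), 'tvec': array([ -10.3514055 ,  528.42004519, 1124.36074322])}
{'time': 0.1, 'joint_positions': array([ 1.19680495e+00,  3.26914669e-01, -1.93467087e-01,  1.05199386e+00,
        9.43469115e-08,  1.43660700e+00]), 'joint_vel': array([ 0.00032332, -0.00096023,  0.00304552,  0.0004781 ,  0.00035708,
       -0.00132649]), 'tau': array([ 2.05673418e-04, -4.44239509e+01,  2.63037300e+01,  7.85487966e-03,
       -1.01073958e-04, -1.68282508e-06]), 'eef_pos': array([130.43944591, 533.82151764, 255.5620244 ]), 'ee_rot': array([ 1.19613908e-01,  9.92820170e-01, -7.64280074e-04, -1.98534981e-04]), 'ft_force': array([-0.44136664, -0.01129099, -0.87890374]), 'wrist_torque': array([ 0.05726845, -0.03608455,  0.0445765 ]), 'grip_force': 0.0, 'finger_gap': 85.56574840033021}
```

View pics/top0.png

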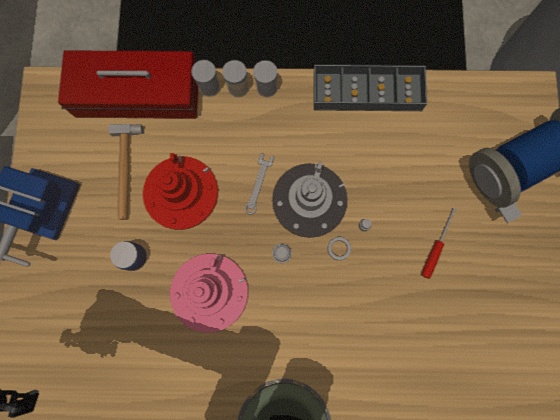

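View pics/scene0.png

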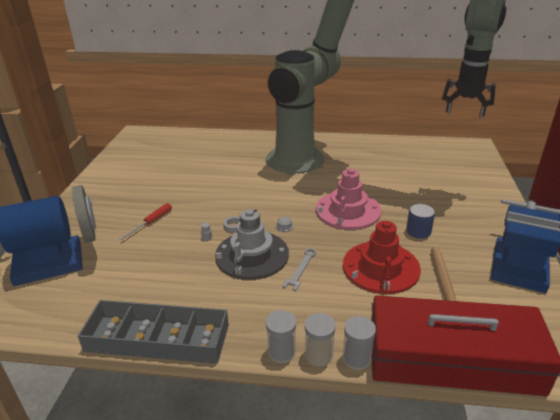

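The top view shows the grey hub around (310,200), with the red and pink lookalikes to its left. I'll enlarge the hub and fit its foot.

```bash
cat > h.py <<'E'
from plant import robot,kin,read_state,vision
import cv2, numpy as np
from scipy.spatial.transform import Rotation as R
def cam(n):
    c=vision.camera_info(n); f=210/np.tan(np.radians(c['vfov']/2))
    return np.array([[f,0,c['cx']],[0,f,c['cy']],[0,0,1]]),c['rvec'],c['tvec']
def ray(n,uv,z):
    K,r,t=cam(n); M=R.from_rotvec(r).as_matrix(); o=-M.T@t
    d=M.T@np.linalg.solve(K,[uv[0],uv[1],1]); return (o+d*(z-o[2])/d[2])
def proj(n,P):
    K,r,t=cam(n); return cv2.projectPoints(np.array(P,float).reshape(-1,1,3),r,t,K,None)[0][:,0]
def down(phi): # tool down, closing axis (y) along world angle phi
    y=np.array([np.cos(phi),np.sin(phi),0]); z=np.array([0,0,-1.]); x=np.cross(y,z)
    return R.from_matrix(np.c_[x,y,z]).as_quat()
E
python3 - <<'E'
from h import *
for n,(a,b,c,d) in {"top":(262,152,362,247),"scene":(205,200,300,280)}.items():
    im=cv2.imread(f"pics/{n}0.png")
    cv2.imwrite(f"pics/{n}crop.png",cv2.resize(im[b:d,a:c],None,fx=6,fy=6,interpolation=cv2.INTER_CUBIC))
    hsv=cv2.cvtColor(im,cv2.COLOR_BGR2HSV)
    m=((hsv[...,1]<70)).astype(np.uint8); k=np.zeros_like(m);k[b:d,a:c]=m[b:d,a:c]
    cs=max(cv2.findContours(k,0,1)[0],key=cv2.contourArea)
    h=cv2.convexHull(cs);e=cv2.fitEllipse(h);print(n,e,ray(n,e[0],12))
E
```

```text
top ((309.63531494140625, 199.38746643066406), (73.59485626220703, 74.46906280517578), 42.78628158569336) [570.74899927 -61.23910756  12.        ]
scene ((250.34552001953125, 245.21788024902344), (70.46473693847656, 76.54344177246094), 92.84709167480469) [540.9808712  -69.36928275  12.        ]
```

View pics/topcrop.png

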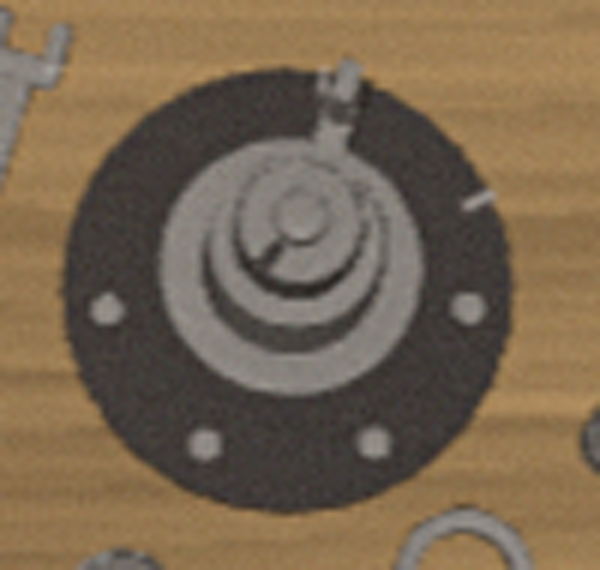

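View pics/scenecrop.png

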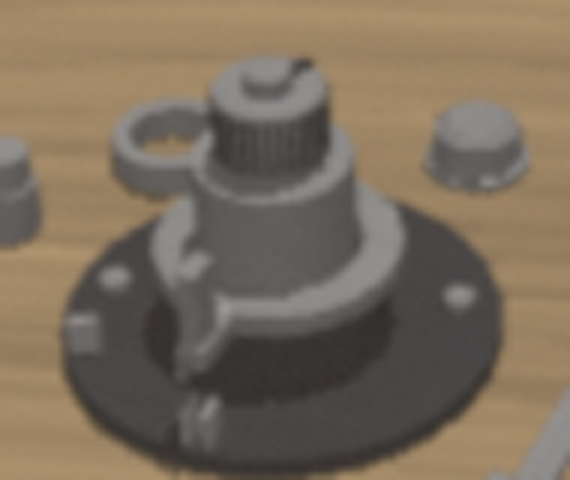

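The crops show the single rib at (480,200) in the top crop, the lug top at about (348,70) near the pair, the stud at (302,213) and the index block at (265,262). The lug is near its unlocked stop.

Run:
```python
from h import *
c=lambda u,v:((u+.5)/6-.5+262,(v+.5)/6-.5+152)
C=ray("top",(309.635,199.387),12)[:2]
for n,uv,z in[("rib",(480,200),30),("stud",(302,214),146),("lug",(348,70),92),("index",(265,262),139),("boltsL",(108,310),19),("boltR",(469,308),19),("b3",(205,444),19),("b4",(375,442),19),("capcircle",(300,226),135)]:
    p=ray("top",c(*uv),z)[:2]; d=p-C; print(n,p.round(1),np.hypot(*d).round(1),np.arctan2(d[1],d[0]).round(3))
for z in (0,12): print(ray("top",(309.635,199.387),z))
cs=lambda u,v:((u+.5)/6-.5+205,(v+.5)/6-.5+200)
for n,uv,z in[("stud",(267,75),146),("lug",(193,262),92),("rib",(82,320),30),("bolt",(115,277),19),("boltr",(460,295),19)]:
    p=ray("scene",cs(*uv),z)[:2]; d=p-C; print(n,p.round(1),np.hypot(*d).round(1),np.arctan2(d[1],d[0]).round(3))
q=down(0);print(R.from_quat(read_state()['ee_rot']).as_matrix().round(2))
```

```text
rib [ 606.5 -143.9] 90.1 -1.163
stud [571.4 -60.9] 0.7 0.413
lug [646.3 -82.5] 78.5 -0.275
index [553.5 -46.7] 22.5 2.441
boltsL [558.1  17.8] 80.1 1.73
boltR [ 560.6 -139.9] 79.3 -1.699
b3 [499.3 -25.1] 80.1 2.673
b4 [500.9 -98.7] 79.2 -2.649
capcircle [569.2 -60.7] 1.7 2.795
[ 5.73311204e+02 -6.17390008e+01  2.27373675e-13]
[570.75025    -61.23827247  12.        ]
stud [576.2 -59.5] 5.8 0.314
lug [638.4 -82.5] 71.0 -0.305
rib [ 605.4 -143.2] 88.9 -1.171
bolt [ 559.6 -139.5] 79.0 -1.712
boltr [556.8  18.6] 81.0 1.744
[[-0.97  0.24 -0.  ]
 [ 0.24  0.97 -0.  ]
 [ 0.   -0.   -1.  ]]
```

```bash
cat >> h.py <<'E'
C=np.array([570.9,-61.1]); RIB=-1.163
def st(tag):
    s=read_state(); print(tag,'t%.1f'%s['time'],s['eef_pos'].round(1),'q6 %.2f'%s['joint_positions'][5],'F',s['ft_force'].round(1),'Tz %.2f'%s['wrist_torque'][2],'gap %.1f grip %.0f'%(s['finger_gap'],s['grip_force'])); return s
def lugp(th,z,r=75): return [C[0]+r*np.cos(th),C[1]+r*np.sin(th),z]
E
python3 - <<'E'
from h import *
th=-0.285; o=down(th+np.pi/2)
print(kin.solve_ik(lugp(th,190),o))
robot.movep(lugp(th,190),o); st('above')
robot.move_l(lugp(th,89),o); st('down')
robot.close_gripper(); st('closed')
E
```

```text
[-0.24095999  0.55307313 -0.01014812  1.00757508  0.          0.04404001]
above t2.9 [643.  -81.1 190.2] q6 0.04 F [ 0.1  0.5 -0.3] Tz -0.01 gap 85.5 grip 0
down t3.8 [643.6 -82.2  89.9] q6 0.04 F [0.4 0.2 0.5] Tz 0.00 gap 85.8 grip 0
closed t4.4 [643.  -82.1  89.3] q6 0.04 F [-0.3  1.   3.2] Tz -0.20 gap 9.0 grip 58
```

Run:
```python
from h import *
for th in np.linspace(-0.285,RIB,9)[1:]:
    robot.move_l(lugp(th,89),down(th+np.pi/2),velocity=60); 
    st('%.2f'%th)
robot.pause(.5); st('end')
robot.release()
p=read_state()['eef_pos']; robot.move_l([p[0],p[1],215]); st('up')
q=read_state()['joint_positions']; q[0]+=0.6; robot.move_j(q); st('aside')
im=vision.camera("top"); cv2.imwrite("pics/top1.png",im[:,:,::-1])
cv2.imwrite("pics/top1c.png",cv2.resize(im[152:247,262:362,::-1],None,fx=6,fy=6,interpolation=cv2.INTER_CUBIC))
```

```text
-0.39 t4.7 [640.2 -89.9  89.3] q6 0.14 F [-1.3  1.2  4.8] Tz -0.21 gap 8.7 grip 59
-0.50 t5.0 [636.5 -97.3  89.3] q6 0.24 F [-2.9  1.2  4.8] Tz -0.21 gap 9.1 grip 59
-0.61 t5.3 [ 632.1 -104.3   89.3] q6 0.33 F [-2.1  0.2  4.9] Tz -0.13 gap 8.9 grip 59
-0.72 t5.6 [ 627.  -110.7   89.3] q6 0.43 F [-1.6  0.4  5.9] Tz -0.12 gap 9.0 grip 59
-0.83 t5.8 [ 621.1 -116.6   89.3] q6 0.53 F [-3.3  1.2  5.9] Tz -0.14 gap 8.8 grip 59
-0.94 t6.1 [ 614.7 -121.8   89.3] q6 0.63 F [-1.8  0.   5.7] Tz -0.03 gap 8.7 grip 59
-1.05 t6.4 [ 607.7 -126.3   89.3] q6 0.73 F [-3.6  1.   5.3] Tz -0.04 gap 9.4 grip 59
-1.16 t6.7 [ 600.3 -130.    89.3] q6 0.83 F [-1.9  0.7  5.9] Tz -0.02 gap 9.0 grip 59
end t7.2 [ 600.4 -130.    89.3] q6 0.83 F [-3.3 -0.1  6.1] Tz 0.02 gap 8.8 grip 59
up t8.9 [ 600.  -129.7  214. ] q6 0.83 F [-0.3 -0.2 -0.2] Tz 0.03 gap 85.6 grip 0
aside t10.3 [568.9 230.7 213.9] q6 0.83 F [ 0.4  0.2 -0.8] Tz -0.08 gap 85.1 grip 0
```

View pics/top1c.png

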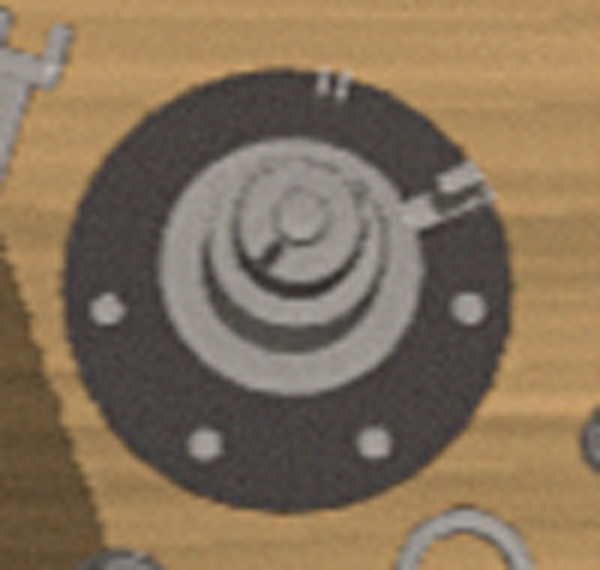

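The top crop shows the lug top at about (462,178), in line with the single rib, and the pair now clear at (335,85). I'll check the angles in numbers, then grip the cap.

Run:
```python
from h import *
c=lambda u,v:((u+.5)/6-.5+262,(v+.5)/6-.5+152)
for n,uv,z in[("lug",(462,178),92),("pair",(335,85),30)]:
    d=ray("top",c(*uv),z)[:2]-C; print(n,np.hypot(*d).round(1),np.arctan2(d[1],d[0]).round(3))
q1=np.arctan2(C[1],C[0]); o=down(q1+2.8+np.pi/2)
robot.movep([*C,240],o); st('above')
robot.move_l([*C,128],o,velocity=100); st('down')
robot.close_gripper(); st('closed')
```

```text
lug 74.6 -1.164
pair 89.1 -0.223
above t13.5 [570.9 -61.  240. ] q6 -2.93 F [ 0.4  1.  -0.2] Tz 0.07 gap 85.1 grip 0
down t14.7 [571.4 -61.2 128.7] q6 -2.93 F [0.5 0.1 0. ] Tz -0.02 gap 85.2 grip 0
closed t15.2 [571.4 -60.7 128.8] q6 -2.93 F [-1.2  2.   5.5] Tz 0.03 gap 48.6 grip 62
```

Run:
```python
from h import *
q1=np.arctan2(C[1],C[0]); s=read_state(); z0=128.0; phi0=q1+2.8+np.pi/2
hist=[]
for i in range(1,40):
    a=0.1*i
    q=kin.solve_ik([*C,z0-.477*a],down(phi0-a))
    robot.move_j(q); s=read_state(); hist.append(s['wrist_torque'][2])
    if abs(hist[-1])>0.6: print('stop',a); break
print(np.round(hist,2)); st('x'); print(q[5])
robot.pause(.3); st('held')
```

```text
stop 3.6
[-0.12 -0.12 -0.15 -0.14 -0.11 -0.1  -0.12 -0.09 -0.08 -0.08 -0.12 -0.14
 -0.1  -0.07 -0.16 -0.13 -0.06 -0.13 -0.11 -0.12 -0.13 -0.14 -0.13 -0.09
 -0.09 -0.1   0.43 -0.1   0.01  0.15  0.21  0.37  0.53  0.53  0.57  0.6 ]
x t24.2 [571.4 -61.8 126.8] q6 0.67 F [-0.  -0.5  5.7] Tz 0.60 gap 48.4 grip 64
0.671459113544763
held t24.5 [571.4 -61.8 126.9] q6 0.67 F [ 0.7 -0.9  5.6] Tz 0.64 gap 48.8 grip 64
```

Run:
```python
from h import *
im=vision.camera("scene")
cv2.imwrite("pics/sc2.png",cv2.resize(im[190:260,215:295,::-1],None,fx=8,fy=8,interpolation=cv2.INTER_CUBIC))
```

```text
(no output)
```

View pics/sc2.png

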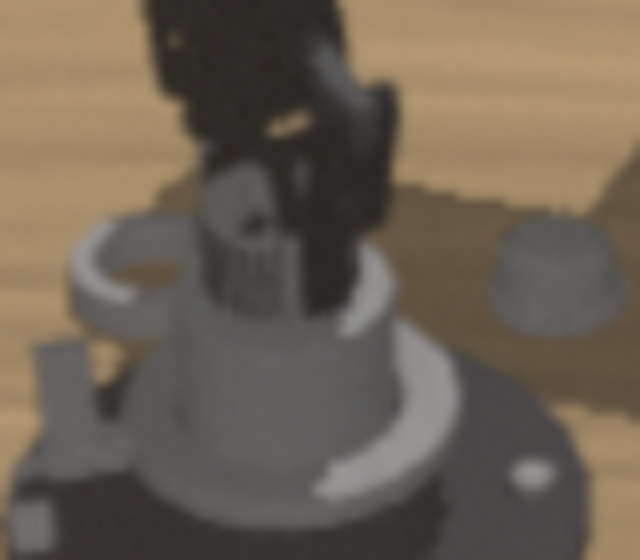

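The crop shows the cap top between the fingers, with the dark index block at about (255,222), on the camera-facing side. I'll compute its direction.

Run:
```python
from h import *
p=ray("scene",((255.5)/8-.5+215,222.5/8-.5+190),137.)[:2]; d=p-C; print(p,np.hypot(*d),np.arctan2(d[1],d[0]))
for a in np.arange(-1.2,0.7,.2):
    x=proj("scene",[*(C+18.5*np.array([np.cos(a),np.sin(a)])),138])[0]; print(round(a,1),((x-[215,190]+.5)*8-.5).round())
```

```text
[587.20533243 -64.77944681] 16.715328133540563 -0.22194170463910434
-1.2 [218. 200.]
-1.0 [222. 206.]
-0.8 [227. 212.]
-0.6 [234. 216.]
-0.4 [243. 220.]
-0.2 [254. 223.]
-0.0 [265. 224.]
0.2 [277. 224.]
0.4 [288. 223.]
0.6 [299. 220.]
```

The block sits at about -0.22 rad, so the cap has turned about 2.66 rad. Beyond that the torque climbed and the fingers slipped, which means it is bottomed. Next I'll back off in place and track the index.

Run:
```python
from h import *
q1=np.arctan2(C[1],C[0]); phi0=q1+2.8+np.pi/2-3.6; z0=128-.477*3.6
z0=126.3
tiles=[]
for i in range(1,17):
    a=1.57*i/16
    robot.move_j(kin.solve_ik([*C,z0+.477*a],down(phi0+a)))
    print('%.2f:%.2f'%(a,read_state()['wrist_torque'][2]),end=' ')
    if i in(4,8,12,16):
        for n,(x,y) in(("scene",(225,195)),("top",(285,165))):
            tiles.append(cv2.resize(vision.camera(n)[y:y+50,x:x+50,::-1],None,fx=4,fy=4,interpolation=cv2.INTER_CUBIC))
st('\nend')
cv2.imwrite("pics/back.png",np.vstack([np.hstack(tiles[0::2]),np.hstack(tiles[1::2])]))
```

```text
0.10:0.12 0.20:0.10 0.29:0.14 0.39:0.07 0.49:0.17 0.59:0.13 0.69:0.12 0.79:0.12 0.88:0.15 0.98:0.10 1.08:0.05 1.18:0.15 1.28:0.12 1.37:0.06 1.47:0.07 1.57:0.12 
end t28.9 [571.8 -58.9 127.6] q6 -0.90 F [3.  8.  7.1] Tz 0.10 gap 48.2 grip 64
```

View pics/back.png

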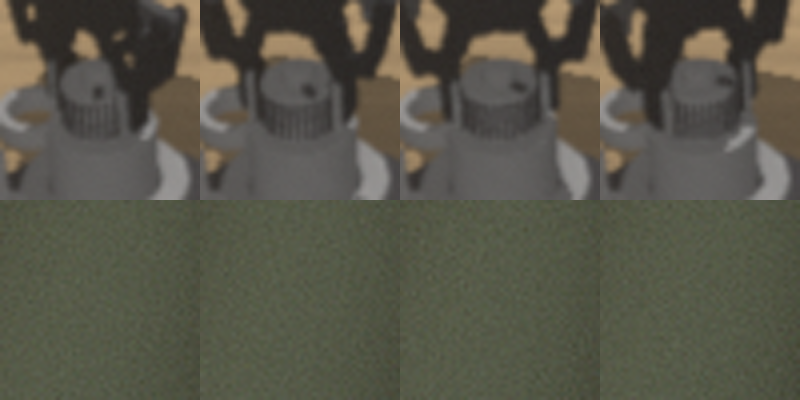

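The scene tiles show the index block moving anticlockwise with the fingers: (97,92), (109,90), (119,86), (123,80). The arm blocks the top camera. I'll convert these to angles.

Run:
```python
from h import *
for (u,v),a,z in zip([(97,92),(109,90),(119,86),(123,80)],(.39,.79,1.18,1.57),(137.2,137.4,137.6,137.8)):
    p=ray("scene",((u+.5)/4-.5+225,(v+.5)/4-.5+195),z)[:2]; d=p-C; an=np.arctan2(d[1],d[0]); print(a,np.hypot(*d).round(1),an.round(2),(an-a).round(2))
for a in (.9,1.1,1.2,1.3,1.4,1.5,1.7):
    x=proj("scene",[*(C+18.5*np.array([np.cos(a),np.sin(a)])),138.5])[0]; print(a,((x-[225,195]+.5)*4-.5).round(1))
```

```text
0.39 17.6 0.16 -0.23
0.79 17.8 0.6 -0.19
1.18 18.5 1.01 -0.17
1.57 17.4 1.39 -0.18
0.9 [116.7  86.1]
1.1 [120.6  83.6]
1.2 [122.2  82.2]
1.3 [123.6  80.7]
1.4 [124.7  79.1]
1.5 [125.5  77.6]
1.7 [126.3  74.3]
```

Run:
```python
from h import *
robot.pause(.5); s=st('before'); print(abs(s['joint_vel']).max())
print(robot.close_job())
```

```text
before t29.4 [571.7 -58.9 127.6] q6 -0.90 F [2.4 7.3 6.4] Tz 0.11 gap 48.4 grip 64
0.0020931481806526053
the job is handed in; nothing more can be done
None
```

I locked the ring at the single rib, screwed the cap down until it bottomed, backed it off about 1.57 rad, and handed the job in at 29.4 s with the fingers still gripping the cap at about 64 N; no verdict was returned.

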